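# Put the clean pastry cutter away in its graded case and check the catch

### The arm

A 6-joint arm with a two-finger parallel gripper is mounted at the origin on the work surface. World frame = base frame: x ahead of the robot, y to its left, z up, the work surface at z = 0. Lengths are in m, angles in rad, forces in N, time in s.
With the tool pointing down it reaches from about 0.25 to 0.775 m from the base axis. Payload 4 kg.
Tool frame: the origin (TCP) lies midway between the tips of the shut fingers; the grasp point (between the pads) lies 19 mm behind it (robot.tcp_to_grasp is the distance from the TCP to the grasp point, in m); z points along the fingers, y is the line along which they close (so a half turn about z gives the same grasp; the last joint's range is limited). The gripper opens to 94 mm and grips with 3 to 60 N. Pads are 16 mm wide; open, the fingers measure 119 mm over their backs; the gripper's body (75 mm by 177 mm) begins 78 mm behind the grasp point.
Start: joints at [1.215, 0.087, 1.371, -0, 1.684, -0.103], TCP at [0.138, 0.533, 0.206] pointing down, gripper open.
Joint ranges: [-3.1, 3.1], [-0.76, 2.03], [0.27, 2.55], [-1.08, 4.22], [0.17, 2.65], [-2.57, 2.57]. Speed limits (rad/s): [2.79, 2.79, 3.14, 3.14, 3.14, 3.14].

### API

Orientations are given as [roll, pitch, yaw] about the fixed x, y, z axes, in that order (R = Rz(yaw) Ry(pitch) Rx(roll)).
In Python, from bench import robot, viewer gives the robot as it stands. The module is installed in compiled form; this text tells all that it offers.
- The arm moves only by the shell command python3 -m handwheel 'ROWS' [OPENING]. ROWS is JSON, a list of rows, each a list of 6 numbers: the shift along the tool's x, y, z in units of 0.2 m (1.0 is 0.2 m), then the turn, a rotation vector about the tool's x, y, z in units of 30 degrees (1.0 is 30 degrees). In form: [[x, y, z, wx, wy, wz], ...]. A call has 1 to 10 rows; each row is the pose to reach, as a shift and turn from the pose commanded when the call began, along the tool's axes at that moment; what a row does not reach only later rows make up. A row lasts 1/12 s, in which the tool goes at most 41.7 mm and 7.16 degrees, less where a joint would pass 70% of its speed; a pose out of reach is approached as far as the arm can. A call with a number of a shift or a turn outside -1 to 1 is refused whole. A call with a gripper value outside its range is refused whole. OPENING is the gripper's target within -1 to 1 (shut at 1, half-way at 0, fully open at -1), set as the call begins (- or left out, the last holds). The fingers move at their own pace and stop on an object; the grip force is fixed at half the most. Time passes only in rows, so rows that repeat a pose let the fingers close. It gives the time, the measured TCP pose, the force, the opening and the grip force at its end, in the units of the state.
- robot.get_obs(): the state, without advancing time (a new reading comes with each control period).
- viewer.snapshot(name): name is "scene" or "top" or "wrist"; returns the picture (400x640x3 uint8, red, green, blue); there is no depth.
- viewer.calibration(name): a dict with "fx", "fy", "cx", "cy" (pixels), "R" (3x3) and "t" (3): a world point X has camera coordinates R X + t. Camera axes: x right, y down, z forward; pixel columns grow to the right and rows downward; lengths in m; the calibration is good to about 2 mm. A picture is of the moment at which its call begins: read the wrist's pose just before it. calibration takes no time and is no camera call; for the wrist camera it gives the pose at the moment of the call.
- robot.close_job(): hands the job in; it is judged then, once.
The state is a dict: "time": time; "joint_positions": joint angles; "qvel": joint speeds; "joint_torque": joint torques, N m; "tool_pos": TCP position; "ee_rot": TCP orientation; "wrist_force": force on the tool from outside, world axes, zero at the start; "wrist_torque": the same for the moment, N m; "width": finger opening in m; "finger_force": force on a finger pad.
Only numpy, scipy, OpenCV 4.12 (cv2) and the standard library are available. Lean on these libraries where they do the work, as an engineer would, in place of code of your own. Each camera call takes 0.05 s, during which the arm holds its last target. There are 200 camera calls.

### The job

One clean pastry cutter stands on the wooden board: put it in the case, upright and fully home in the one well that fits its diameter, and leave the three cutters that are still drying on the grey mat where they are. Then close the clear lid, press it down until its catch snaps, and tug it up lightly by its red knob to check that the catch holds, pressing it again if it gives. Leave the lid shut and do not disturb the other things around.

Things in the scene. Friction and masses are not known exactly. Their poses are not given: they have to be found in the camera images.
- case: fixed wooden case base, 88 mm (its x) by 210 mm (its y) by 30 mm high, with a row of four graded round wells along its y axis, smallest at -y. Origin: centre of its underside, on the table; z up. The lid's hinge runs along its +x (far) edge, the catch is at the middle of its -x (near) edge. Its yaw varies
- well_24 (a point): centre of the mouth, at the case's top face, of the well for the 24 mm cutter: a blind round hole 26 mm across with a 2 mm chamfer, 16 mm deep
- well_30 (a point): centre of the mouth, at the case's top face, of the well for the 30 mm cutter: a blind round hole 32 mm across with a 2 mm chamfer, 16 mm deep
- well_36 (a point): centre of the mouth, at the case's top face, of the well for the 36 mm cutter: a blind round hole 38 mm across with a 2 mm chamfer, 16 mm deep
- well_42 (a point): centre of the mouth, at the case's top face, of the well for the 42 mm cutter: a blind round hole 44 mm across with a 2 mm chamfer, 16 mm deep
- cutter_24_center (a point): centre (27 mm above the underside) of a loose steel pastry cutter: a steel cylinder 24 mm in diameter and 26 mm high, with an orange round upright handle on top, 18 mm in diameter, 28 mm tall, from 1 mm below to 27 mm above this point. All four cutters have the same handle. z up. It belongs in the 24 mm well. Which cutter stands on the board and which three on the mat varies
- cutter_30_center (a point): centre (27 mm above the underside) of a loose steel pastry cutter: a steel cylinder 30 mm in diameter and 26 mm high, with an orange round upright handle on top, 18 mm in diameter, 28 mm tall, from 1 mm below to 27 mm above this point. All four cutters have the same handle. z up. It belongs in the 30 mm well. Which cutter stands on the board and which three on the mat varies
- cutter_36_center (a point): centre (27 mm above the underside) of a loose steel pastry cutter: a steel cylinder 36 mm in diameter and 26 mm high, with an orange round upright handle on top, 18 mm in diameter, 28 mm tall, from 1 mm below to 27 mm above this point. All four cutters have the same handle. z up. It belongs in the 36 mm well. Which cutter stands on the board and which three on the mat varies
- cutter_42_center (a point): centre (27 mm above the underside) of a loose steel pastry cutter: a steel cylinder 42 mm in diameter and 26 mm high, with an orange round upright handle on top, 18 mm in diameter, 28 mm tall, from 1 mm below to 27 mm above this point. All four cutters have the same handle. z up. It belongs in the 42 mm well. Which cutter stands on the board and which three on the mat varies
- board: fixed pale wooden board, 130 by 130 by 12 mm high, on the table; origin: centre of its underside. The one cutter to put away stands on it
- mat: fixed grey ribbed draining mat, 200 mm (its x) by 110 mm (its y) by 12 mm high; origin: centre of its underside. The three other cutters stand on it
- lid (a joint): angle of the clear lid (rad): 0 shut, grows as it opens upward; starts leaning open at its stop, about 1.6. Pushed toward the robot to about 0.8 rad it then falls slowly by itself and rests on the catch at about 0.14, not yet shut. Lid: clear box open below, pale edges, 90 mm from hinge to front, 210 mm wide, 0.18 kg; its flat top is 80 mm above the table when shut
- lid_knob (a point): middle of the lid's red round knob, 20 mm in diameter, 26 mm tall (13 mm either side of this point), standing on the lid's top near its front; z along the knob, out of the lid. It turns with the lid. Lid shut: knob upright, 32 mm from the case centre toward the case's -x, this point 93 mm above the table. Lid open: it sticks out behind, away from the robot
- lid_hinge (a point): middle of the lid's hinge line, 34 mm above the table, 44 mm from the case centre toward its +x; the line runs along the case's y. Axes as the case's. With the lid open, its flat top is an upright face about 46 mm beyond this line, away from the robot, reaching to 124 mm above the table, free to be pushed from behind beside the knob
- catch: spring-loaded steel roller, 8 mm thick, 34 mm long, at the middle of the case's near edge; origin: its centre. It holds the lid's brass tongue. About 7 N down on the knob snaps the lid past it. A caught lid has play: tugged up it gives 0.02 rad and stops; 3 to 8 N at the knob, upward along its arc about the hinge, is a fair tug, above about 12 N it comes open
- mug: blue ceramic mug, a loose bystander, 80 mm across, 95 mm high; origin: centre of its underside
- spice_jar: spice jar with red cap, a loose bystander, 48 mm across, 85 mm high; origin: centre of its underside
- apple: green apple, a loose bystander, 74 mm across; origin: centre of its underside
- tomato: red tomato, a loose bystander, 74 mm across; origin: centre of its underside
- spatula: wooden-handled spatula lying on the table near the robot, a loose bystander
Mind the look-alikes: they are no part of the job. Leave any turquoise look-alike of the part that bears cutter_36_center alone.

How it is judged:
By the outcome, as a careful person would: the job done as asked, in the order asked, and still so for the second after the job is handed in, with the robot touching nothing.
It also fails if it takes over 58 s, if anything falls off the work surface, if the arm or the gripper's body presses on something with over 40 N, if the wrist force passes 120 N, or if a joint passes its speed limit or range.

## Working session

There is one attempt and no reset: what is moved stays moved. The work goes in short steps, Python scripts to look and compute and a shell command to move; the robot and the scene stay as the last step left them, time stands still between calls to the robot, and variables do not carry over. Pictures are saved under pics/ and viewed, at most 10 in all, crops included, and the job is handed in when it is done.

```bash
mkdir -p pics
python3 - <<'E'
from bench import robot, viewer
import cv2
for n in ("scene","top"):
    im=viewer.snapshot(n); cv2.imwrite(f"pics/{n}0.png",im[:,:,::-1])
    c=viewer.calibration(n); print(n,{k:(v.round(3).tolist() if hasattr(v,'round') and hasattr(v,'tolist') else v) for k,v in c.items()})
o=robot.get_obs(); print(o['time'],o['tool_pos'],o['ee_rot'],o['width'],o['wrist_force'])
E
```

```text
scene {'fx': 363.7250956405829, 'fy': 363.7250956405829, 'cx': 311.5532527948213, 'cy': 202.48269268349688, 'R': [[0.673, 0.74, 0.016], [0.489, -0.429, -0.76], [-0.555, 0.519, -0.65]], 't': [-0.376, -0.185, 1.32]}
top {'fx': 445.94530284127774, 'fy': 445.94530284127774, 'cx': 326.30065964165715, 'cy': 204.86532960939326, 'R': [[-0.015, -1.0, 0.008], [-0.992, 0.014, -0.123], [0.123, -0.01, -0.992]], 't': [0.048, 0.523, 1.211]}
0.1 [0.13740502 0.5320557  0.20444758] [-3.13965831e+00 -1.81165054e-04  2.88879128e+00] 0.0940359189200963 [-0.41670249 -0.52434727 -0.08731396]
```

View pics/scene0.png

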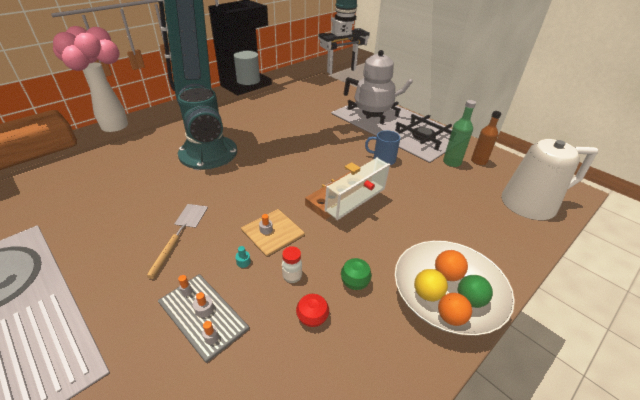

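View pics/top0.png

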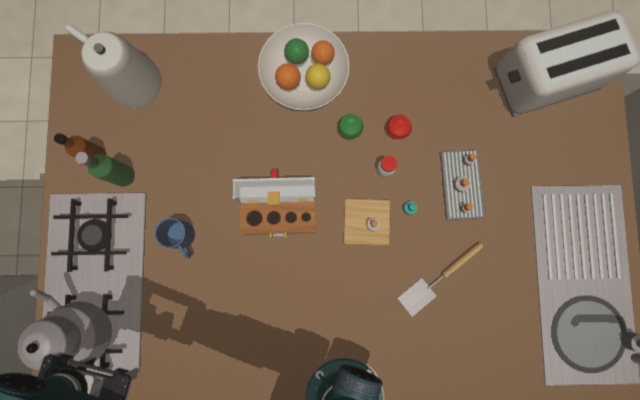

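Scene: case with open lid around (345,190), board with cutter at (266,226), turquoise look-alike (243,257), mat with three cutters. Top: case wells along (255–306,217), cutter (374,224), red knob (275,173). I'll zoom both in and measure.

```bash
cat > h.py <<'E'
import numpy as np, cv2
from bench import robot, viewer
def ray(n,u,v,c=None):
    c=c or viewer.calibration(n); R=np.array(c['R']);t=np.array(c['t'])
    return -R.T@t, R.T@np.array([(u-c['cx'])/c['fx'],(v-c['cy'])/c['fy'],1])
def onz(n,u,v,z,c=None):
    o,d=ray(n,u,v,c); return o+d*(z-o[2])/d[2]
def proj(n,X,c=None):
    c=c or viewer.calibration(n); p=np.array(c['R'])@X+np.array(c['t']); return c['fx']*p[0]/p[2]+c['cx'],c['fy']*p[1]/p[2]+c['cy']
def blobs(im,lo,hi,amin=8):
    m=cv2.inRange(cv2.cvtColor(im,cv2.COLOR_RGB2HSV),lo,hi)
    n,l,s,c=cv2.connectedComponentsWithStats(m); return [(c[i].round(1).tolist(),s[i].tolist()) for i in range(1,n) if s[i][4]>=amin]
E
python3 - <<'E'
from h import *
im=cv2.imread('pics/top0.png'); 
a=cv2.resize(im[165:250,220:400],None,fx=4.4,fy=4.4,interpolation=cv2.INTER_CUBIC); cv2.imwrite('pics/top0c.png',a)
rgb=im[:,:,::-1].copy()
for c,s in blobs(rgb,(5,170,150),(16,255,255),8):
    if 340<c[0]<500 and 130<c[1]<250: print('orange',c,s,onz('top',*c,.066).round(4))
m=(rgb.max(2)<75).astype(np.uint8); m[:205]=0;m[230:]=0
n,l,s,c=cv2.connectedComponentsWithStats(m)
for i in range(1,n):
    if 230<c[i][0]<330 and s[i][4]>10: print('well',c[i].round(1),s[i],onz('top',*c[i],.03).round(4))
E
```

```text
orange [472.5, 156.7] [471, 155, 5, 5, 15] [ 0.648 -0.364  0.066]
orange [465.1, 181.9] [463, 180, 5, 5, 18] [ 0.5779 -0.3398  0.066 ]
orange [468.9, 206.4] [467, 205, 5, 4, 17] [ 0.5103 -0.3465  0.066 ]
orange [373.5, 223.0] [372, 221, 5, 5, 17] [ 0.4688 -0.0859  0.066 ]
well [253.9 217.9] [247 211  15  15 160] [0.4906 0.2421 0.03  ]
well [273.4 217.5] [268 212  12  12 116] [0.491  0.1879 0.03  ]
well [290.6 217. ] [286 213  10   9  77] [0.4916 0.1403 0.03  ]
well [305.6 216.7] [302 213   8   8  49] [0.492  0.0985 0.03  ]
```

View pics/top0c.png

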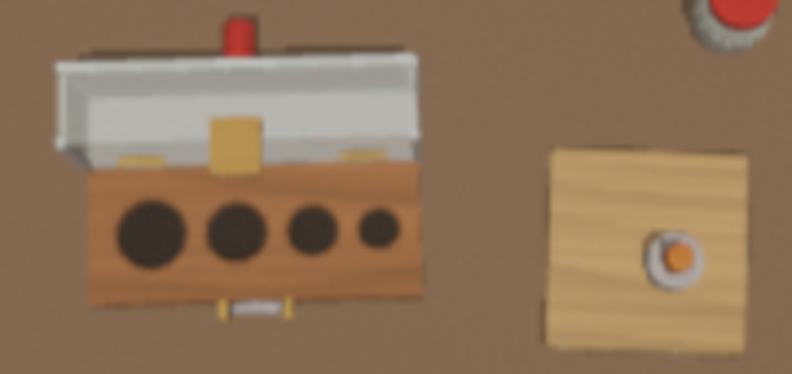

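The top crop shows the case (wells 42, 36, 30, 24 from left to right) and the cutter at crop (673,260), about 34 mm across. It's 30 or 36, so I'll settle which with a close look. Moving above it now.

```bash
python3 -m handwheel '[[-0.79,-0.86,-0.25,0,0,0],[-0.79,-0.86,-0.25,0,0,0],[-0.79,-0.86,-0.25,0,0,0],[-0.79,-0.86,-0.25,0,0,0],[-0.79,-0.86,-0.25,0,0,0],[-0.79,-0.86,-0.25,0,0,0],[-0.79,-0.86,-0.25,0,0,0]]' 0.1
python3 -m handwheel '[[-0.79,-0.86,0,0,0,0],[-0.79,-0.86,0,0,0,0],[-0.79,-0.86,0,0,0,0],[-0.79,-0.86,0,0,0,0],[-0.79,-0.86,0,0,0,0],[-0.79,-0.86,0,0,0,0],[-0.79,-0.86,0,0,0,0]]'
python3 -m handwheel '[[-0.79,-0.86,0,0,0,-0.5],[-0.79,-0.86,0,0,0,-0.5],[-0.79,-0.86,0,0,0,-0.5],[-0.79,-0.86,0,0,0,-0.5],[-0.79,-0.86,0,0,0,-0.5],[-0.79,-0.86,0,0,0,-0.5],[-0.79,-0.86,0,0,0,-0.5],[-0.79,-0.86,0,0,0,-0.5]]'
python3 - <<'E'
from h import *
o=robot.get_obs(); print(o['time'],o['tool_pos'],o['ee_rot'],o['wrist_force'])
c=viewer.calibration('wrist'); im=viewer.snapshot('wrist'); cv2.imwrite('pics/w1.png',im[:,:,::-1])
print(-np.array(c['R']).T@c['t'],c['R'])
for b in blobs(im,(5,150,120),(16,255,255),60): print(b,onz('wrist',*b[0],.066,c).round(4))
E
```

```text
time: 0.68
tool_pos: [0.2498, 0.3232, 0.2572]
ee_rot: [3.14, 0.004, 2.882]
wrist_force: [1.2, 0.1, 0.0]
width: 0.0507
finger_force: 0.0
time: 1.27
tool_pos: [0.3589, 0.1174, 0.2545]
ee_rot: [-3.14, -0.001, 2.882]
wrist_force: [0.7, 0.7, 1.5]
width: 0.0423
finger_force: 0.0
time: 1.93
tool_pos: [0.4678, -0.0856, 0.2538]
ee_rot: [3.139, -0.003, -3.135]
wrist_force: [-0.3, -0.1, 0.1]
width: 0.0423
finger_force: 0.0
1.9333 [ 0.46782536 -0.08558971  0.25384613] [ 3.13943917 -0.00320276 -3.13451222] [-0.26942472 -0.10036203  0.10081229]
[ 0.3973802  -0.08545859  0.43421102] [[-0.0065499   0.99997351  0.00317318]
 [ 0.97054515  0.00559285  0.24085439]
 [ 0.24083026  0.00465728 -0.97055608]]
([512.2, 193.9], [435, 165, 158, 62, 6568]) [0.4776 0.1538 0.066 ]
([132.2, 212.2], [121, 206, 22, 17, 137]) [ 0.5047 -0.3365  0.066 ]
([143.3, 258.8], [131, 252, 23, 18, 157]) [ 0.5702 -0.3315  0.066 ]
```

View pics/w1.png

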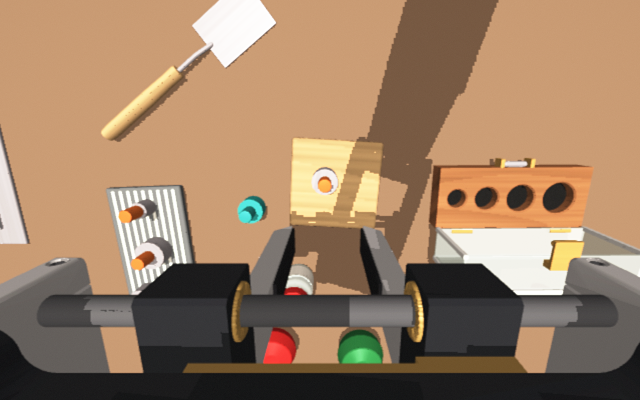

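The wrist view shows the cutter at (325,181) on the board, the turquoise look-alike at (251,210), and the wells at (455–557,197). Next I measure its diameter, its position and the wells.

Run:
```python
from h import *
c=viewer.calibration('wrist')
im=cv2.imread('pics/w1.png')[:,:,::-1].copy(); hsv=cv2.cvtColor(im,cv2.COLOR_RGB2HSV)
roi=np.zeros(im.shape[:2],np.uint8); roi[160:205,300:350]=1
m=((hsv[...,1]<70)&(roi>0)).astype(np.uint8); o=((hsv[...,0]<14)&(hsv[...,1]>190)&(roi>0)).astype(np.uint8)
ys,xs=np.nonzero(m); print('steel x',xs.min(),xs.max(),'y',ys.min(),ys.max())
for y in range(ys.min(),ys.max()+1,2): r=xs[ys==y]; print(y,r.min() if len(r) else 0,r.max() if len(r) else 0,end=' | ')
v=int(np.argmax([ (xs[ys==y].max()-xs[ys==y].min()) if (ys==y).any() else 0 for y in range(400)]))
a,b=xs[ys==v].min()-.5,xs[ys==v].max()+.5
for z in (.038,.03): print('diam',z,np.linalg.norm(onz('wrist',a,v,z,c)-onz('wrist',b,v,z,c)))
ys,xs=np.nonzero(o); print('orange',xs.min(),xs.max(),ys.min(),ys.max(),xs.mean(),ys.mean(),onz('wrist',xs.mean(),ys.mean(),.060,c))
m=((im.max(2)<70)).astype(np.uint8); m[:175]=0;m[215:]=0;m[:,:435]=0;m[:,600:]=0
n,l,s,ce=cv2.connectedComponentsWithStats(m)
for i in range(1,n):
  if s[i][4]>20:
    x,y,w,h=s[i][:4]; L=onz('wrist',x-.5,y+h/2,.03,c);Rr=onz('wrist',x+w-.5,y+h/2,.03,c); print(s[i],'diam',np.linalg.norm(Rr-L).round(4),'ctr',((L+Rr)/2).round(4))
```

```text
steel x 311 337 y 167 195
167 325 325 | 169 319 330 | 171 316 333 | 173 314 334 | 175 313 335 | 177 312 336 | 179 311 337 | 181 311 337 | 183 311 337 | 185 312 337 | 187 312 336 | 189 313 335 | 191 315 333 | 193 317 330 | 195 324 326 | diam 0.038 0.03677275029300251
diam 0.03 0.03751420605308108
orange 320 329 177 181 324.69565217391306 178.56521739130434 [ 0.4600729  -0.08591476  0.06      ]
[543 183  24  27 457] diam 0.034 ctr [0.4882 0.2392 0.03  ]
[507 186  21  22 336] diam 0.0298 ctr [0.4893 0.1862 0.03  ]
[476 188  17  19 235] diam 0.0241 ctr [0.4904 0.1395 0.03  ]
[448 190  14  15 150] diam 0.0198 ctr [0.4907 0.0977 0.03  ]
```

Run:
```python
from h import *
c=viewer.calibration('wrist'); print(onz('wrist',324.2,181,.038,c)); print(onz('top',673/4.4+220-.4,260/4.4+165-.4,.038))
```

```text
[ 0.46715199 -0.08665167  0.038     ]
[ 0.46919149 -0.08648611  0.038     ]
```

```bash
python3 -m handwheel '[[0,-0.005,0.2,0,0,0],[0,-0.005,0.4,0,0,0],[0,-0.005,0.6,0,0,0],[0,-0.005,0.8,0,0,0],[0,-0.005,0.9,0,0,0],[0,-0.005,0.96,0,0,0],[0,-0.005,1.0,0,0,0],[0,-0.005,1.0,0,0,0],[0,-0.005,1.0,0,0,0]]'
python3 -m handwheel '[[0,0,0.03,0,0,0],[0,0,0.055,0,0,0],[0,0,0.055,0,0,0]]'
python3 -m handwheel '[[0,0,0,0,0,0],[0,0,0,0,0,0],[0,0,0,0,0,0],[0,0,0,0,0,0],[0,0,0,0,0,0],[0,0,0,0,0,0]]' 1
```

```text
time: 2.73
tool_pos: [0.4678, -0.0854, 0.0562]
ee_rot: [3.142, 0.001, -3.131]
wrist_force: [0.4, -0.6, -0.9]
width: 0.042
finger_force: 0.0
time: 2.98
tool_pos: [0.4673, -0.0864, 0.0442]
ee_rot: [3.141, -0.0, -3.133]
wrist_force: [-0.8, -0.1, -0.6]
width: 0.0422
finger_force: 0.0
time: 3.48
tool_pos: [0.4676, -0.0867, 0.0446]
ee_rot: [-3.141, 0.0, -3.133]
wrist_force: [0.2, -1.3, 0.4]
width: 0.0175
finger_force: 30.0
```

```bash
python3 -m handwheel '[[0,0,-0.1,0,0,0],[0,0,-0.25,0,0,0],[0,0,-0.4,0,0,0],[0,0,-0.4,0,0,0]]'
python3 -m handwheel '[[-0.02,0.15,0,0,0,0],[-0.04,0.3,0,0,0,0],[-0.06,0.5,0,0,0,0],[-0.08,0.7,0,0,0,0],[-0.1,0.85,0,0,0,0],[-0.11,1.0,0,0,0,0],[-0.11,1.0,0,0,0,0]]'
python3 -m handwheel '[[-0.005,0.15,0,0,0,0],[-0.005,0.25,0,0,0,0],[-0.005,0.32,0,0,0,0],[-0.005,0.37,0,0,0,0],[-0.005,0.37,0,0,0,0],[-0.005,0.37,0,0,0,0]]'
python3 - <<'E'
from h import *
o=robot.get_obs(); print(o['time'],o['tool_pos'],o['ee_rot'],o['width'])
c=viewer.calibration('wrist'); im=viewer.snapshot('wrist'); s=viewer.snapshot('scene')
w=im[60:300,180:460]; cv2.imwrite('pics/w2.png',cv2.resize(w,None,fx=2,fy=2)[:,:,::-1])
E
```

```text
time: 3.82
tool_pos: [0.4711, -0.0877, 0.131]
ee_rot: [-3.138, 0.011, -3.133]
wrist_force: [1.1, -1.1, -0.2]
width: 0.017
finger_force: 30.0
time: 4.4
tool_pos: [0.4869, 0.1184, 0.1234]
ee_rot: [3.139, -0.001, -3.127]
wrist_force: [0.5, 0.2, -0.1]
width: 0.0174
finger_force: 30.0
time: 4.9
tool_pos: [0.4878, 0.187, 0.1239]
ee_rot: [-3.141, -0.001, -3.132]
wrist_force: [0.3, 0.1, -1.2]
width: 0.017
finger_force: 30.0
4.9 [0.48779142 0.18700549 0.12393338] [-3.14063826e+00 -8.32683540e-04 -3.13223513e+00] 0.01704195905534682
```

View pics/w2.png

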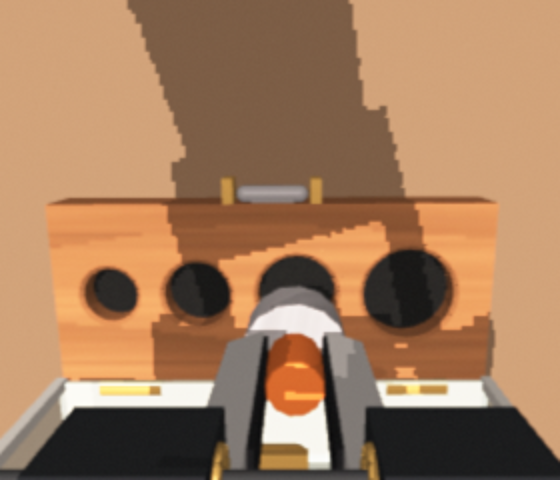

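Crop of the wrist view: well 36 is half hidden behind the held cutter (centre about crop (297,291)). Neighbouring mouths are visible at (110,293), (198,292) and (408,289). I'll use those to place the well.

Run:
```python
from h import *
c=viewer.calibration('wrist')
P={}
for n,(u,v) in dict(w24=(110.5,293),w30=(198,291.5),w42=(408.5,288.5)).items():
    P[n]=onz('wrist',u/2+180-.25,v/2+60-.25,.03,c); print(n,P[n].round(4))
for (u,v) in ((259,285),(335,285)): print('w36 edges',onz('wrist',u/2+180-.25,v/2+60-.25,.03,c).round(4))
d=(P['w42']-P['w24']); print('len',np.linalg.norm(d),'yaw',np.arctan2(-d[0],d[1]),'w36',(P['w24']+d*90/144).round(4))
# predict where steel rim of held cutter is: underside z = tcp-.0325
o=robot.get_obs(); t=o['tool_pos']
for dx in (-18,18): print([ (2*(np.array(proj('wrist',t+np.array([0,dx/1000,-.0065]),c))-[180,60])).round(1)])
```

```text
w24 [0.4915 0.0989 0.03  ]
w30 [0.4904 0.1411 0.03  ]
w42 [0.4882 0.2425 0.03  ]
w36 edges [0.487  0.1705 0.03  ]
w36 edges [0.4867 0.2071 0.03  ]
len 0.14367275364735077 yaw 0.02302663652668564 w36 [0.4894 0.1887 0.03  ]
[array([237.3, 351.6])]
[array([344.2, 352.3])]
```

```bash
python3 -m handwheel '[[-0.01,0.004,0.1,0,0,0],[-0.01,0.004,0.2,0,0,0],[-0.01,0.004,0.26,0,0,0],[-0.01,0.004,0.28,0,0,0],[-0.01,0.004,0.29,0,0,0],[-0.01,0.004,0.29,0,0,0],[-0.01,0.004,0.29,0,0,0]]'
python3 -m handwheel '[[0,0,0.01,0,0,0],[0,0,0.02,0,0,0],[0,0,0.02,0,0,0],[0,0,0.02,0,0,0]]'
```

```text
time: 5.58
tool_pos: [0.4908, 0.1884, 0.0676]
ee_rot: [3.141, 0.002, -3.133]
wrist_force: [-0.1, -0.2, -1.3]
width: 0.0172
finger_force: 30.0
time: 5.92
tool_pos: [0.49, 0.1885, 0.0626]
ee_rot: [3.141, 0.0, -3.132]
wrist_force: [0.3, -0.2, -0.9]
width: 0.0173
finger_force: 30.0
```

```bash
python3 -m handwheel '[[0,0,0.01,0,0,0],[0,0,0.02,0,0,0],[0,0,0.02,0,0,0],[0,0,0.02,0,0,0]]'
python3 -m handwheel '[[0,0,0.01,0,0,0],[0,0,0.02,0,0,0],[0,0,0.02,0,0,0]]'
```

```text
time: 6.25
tool_pos: [0.4898, 0.1884, 0.0582]
ee_rot: [-3.142, -0.0, -3.133]
wrist_force: [0.4, 0.2, -0.5]
width: 0.0171
finger_force: 30.0
time: 6.5
tool_pos: [0.4897, 0.1883, 0.0539]
ee_rot: [-3.141, -0.001, -3.133]
wrist_force: [0.5, -0.3, -1.1]
width: 0.0174
finger_force: 30.0
```

It's going in freely, with the underside about 8 mm below the mouth.

```bash
python3 -m handwheel '[[0,0,0.01,0,0,0],[0,0,0.02,0,0,0],[0,0,0.025,0,0,0],[0,0,0.025,0,0,0]]'
python3 -m handwheel '[[0,0,0.006,0,0,0],[0,0,0.012,0,0,0],[0,0,0.012,0,0,0],[0,0,0.012,0,0,0]]'
```

```text
time: 6.83
tool_pos: [0.4898, 0.1883, 0.0491]
ee_rot: [-3.141, -0.001, -3.133]
wrist_force: [0.7, -0.4, -1.0]
width: 0.0171
finger_force: 30.0
time: 7.17
tool_pos: [0.4899, 0.1884, 0.047]
ee_rot: [3.142, -0.0, -3.133]
wrist_force: [-0.4, -0.3, -1.4]
width: 0.0174
finger_force: 30.0
```

```bash
python3 -m handwheel '[[0,0,0.005,0,0,0],[0,0,0.008,0,0,0],[0,0,0.008,0,0,0]]'
python3 -m handwheel '[[0,0,0,0,0,0],[0,0,0,0,0,0],[0,0,0,0,0,0],[0,0,0,0,0,0]]' 0.1
python3 -m handwheel '[[0,0,-0.1,0,0,0],[0,0,-0.25,0,0,0],[0,0,-0.4,0,0,0],[0,0,-0.5,0,0,0],[0,0,-0.5,0,0,0],[0,0,-0.5,0,0,0]]'
python3 - <<'E'
from h import *
for n in ('wrist','scene'):
    im=viewer.snapshot(n); cv2.imwrite(f'pics/{n}3.png',im[:,:,::-1])
w=cv2.imread('pics/wrist3.png')[60:260,180:480]; s=cv2.imread('pics/scene3.png')[130:230,290:440]
cv2.imwrite('pics/v3.png',np.hstack([cv2.resize(w,(450,300)),cv2.resize(s,(350,300))]))
E
```

```text
time: 7.42
tool_pos: [0.4903, 0.1884, 0.0466]
ee_rot: [3.141, 0.001, -3.133]
wrist_force: [-1.2, -0.6, 5.1]
width: 0.0175
finger_force: 30.0
time: 7.75
tool_pos: [0.4898, 0.1884, 0.0451]
ee_rot: [3.142, -0.0, -3.133]
wrist_force: [-0.3, 0.5, 0.2]
width: 0.0402
finger_force: 0.0
time: 8.25
tool_pos: [0.4907, 0.1886, 0.1465]
ee_rot: [3.141, 0.003, -3.133]
wrist_force: [0.0, 0.3, 0.3]
width: 0.0426
finger_force: 0.0
```

View pics/v3.png

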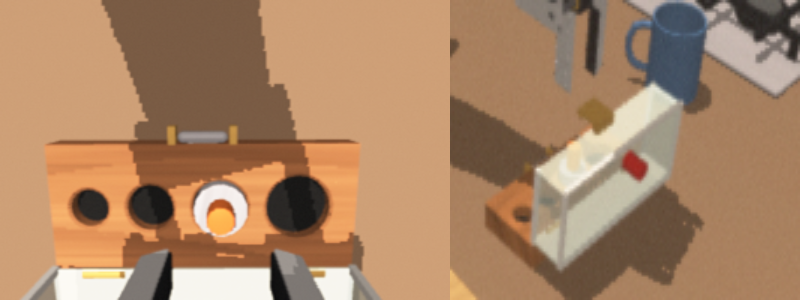

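The cutter is seated in the 36 mm well: upright, floor contact at the expected height, centred in the mouth. Next I move behind the lid, beside the knob.

```bash
python3 -m handwheel '[[0,0,-0.15,0,0,0],[0,0,-0.3,0,0,0],[0,0,-0.3,0,0,0]]' 1
python3 -m handwheel '[[-0.12,-0.05,0,0,0,0],[-0.3,-0.13,0,0,0,0],[-0.5,-0.21,0,0,0,0],[-0.65,-0.28,0,0,0,0],[-0.75,-0.32,0,0,0,0],[-0.75,-0.32,0,0,0,0],[-0.75,-0.32,0,0,0,0]]'
python3 - <<'E'
from h import *
im=viewer.snapshot('top'); cv2.imwrite('pics/top4.png',im[:,:,::-1])
print([ (b,onz('top',*b[0],.11).round(3)) for b in blobs(im,(0,180,90),(4,255,255),10) if 240<b[0][0]<330])
for n,p in dict(apple=(350,126),mug=(172,233),bowl=(303,65)).items(): print(n,onz('top',*p,.05).round(3))
E
```

```text
time: 8.6
tool_pos: [0.4918, 0.1889, 0.2095]
ee_rot: [3.14, 0.006, -3.133]
wrist_force: [0.4, 0.8, 0.8]
width: 0.0254
finger_force: 0.0
time: 9.18
tool_pos: [0.6401, 0.125, 0.2016]
ee_rot: [-3.141, -0.006, -3.134]
wrist_force: [0.2, 0.6, -0.3]
width: 0.0005
finger_force: 0.0
[(([273.8, 172.8], [271, 170, 6, 7, 36]), array([0.601, 0.178, 0.11 ]))]
apple [ 0.744 -0.029  0.05 ]
mug [0.451 0.461 0.05 ]
bowl [0.925 0.101 0.05 ]
```

```bash
python3 -m handwheel '[[0,0,0.1,0,0,0],[0,0,0.25,0,0,0],[0,0,0.4,0,0,0],[0,0,0.5,0,0,0],[0,0,0.53,0,0,0],[0,0,0.53,0,0,0]]'
python3 -m handwheel '[[0.05,0,0,0,0,0],[0.1,0,0,0,0,0],[0.15,0,0,0,0,0],[0.19,0,0,0,0,0],[0.22,0,0,0,0,0],[0.25,0,0,0,0,0],[0.28,0,0,0,0,0],[0.28,0,0,0,0,0]]'
python3 -m handwheel '[[0.03,0,0,0,0,0],[0.06,0,0,0,0,0],[0.09,0,0,0,0,0],[0.12,0,0,0,0,0],[0.15,0,0,0,0,0],[0.18,0,0,0,0,0],[0.21,0,0,0,0,0],[0.24,0,0,0,0,0]]'
```

```text
time: 9.73
tool_pos: [0.6378, 0.1264, 0.0968]
ee_rot: [-3.141, -0.006, -3.131]
wrist_force: [0.7, -0.6, -0.2]
width: 0.0006
finger_force: 0.0
time: 10.4
tool_pos: [0.5849, 0.1254, 0.1012]
ee_rot: [3.141, 0.003, -3.132]
wrist_force: [1.3, -0.8, 1.8]
width: 0.0001
finger_force: 0.9
time: 11.07
tool_pos: [0.5352, 0.1248, 0.0997]
ee_rot: [-3.142, -0.002, -3.133]
wrist_force: [0.3, -1.1, 3.4]
width: 0.0006
finger_force: 1.2
```

Pushed well past 0.8 rad, so I let it fall, then lift and look.

```bash
python3 -m handwheel '[[0.03,0,0,0,0,0],[0.06,0,0,0,0,0],[0.06,0,0,0,0,0],[0.06,0,0,0,0,0],[0.06,0,0,0,0,0],[0.06,0,0,0,0,0],[0.06,0,0,0,0,0],[0.06,0,0,0,0,0],[0.06,0,0,0,0,0],[0.06,0,0,0,0,0]]'
python3 -m handwheel '[[0,0,-0.1,0,0,0],[0,0,-0.3,0,0,0],[0,0,-0.5,0,0,0],[0,0,-0.7,0,0,0],[0,0,-0.75,0,0,0],[0.2,0,-0.75,0,0,0],[0.3,0,-0.75,0,0,0],[0.3,0,-0.75,0,0,0],[0.3,0,-0.75,0,0,0]]' 0
python3 - <<'E'
from h import *
o=robot.get_obs(); t=o['tool_pos']; print(o['time'],t)
c=viewer.calibration('wrist'); im=viewer.snapshot('wrist'); cv2.imwrite('pics/w5.png',im[:,:,::-1])
s=viewer.snapshot('scene'); cv2.imwrite('pics/s5.png',s[:,:,::-1])
for b in blobs(im,(0,180,90),(4,255,255),30): print('w',b)
for b in blobs(s,(0,180,90),(4,255,255),10): print('s',b)
w=cv2.imread('pics/w5.png'); s=cv2.imread('pics/s5.png')[130:230,290:440]
cv2.imwrite('pics/v5.png',np.hstack([cv2.resize(w,(480,300)),cv2.resize(s,(320,300))]))
E
```

```text
time: 11.9
tool_pos: [0.5247, 0.1247, 0.0995]
ee_rot: [3.141, 0.0, -3.133]
wrist_force: [0.0, -0.1, 0.4]
width: 0.0006
finger_force: 0.0
time: 12.65
tool_pos: [0.4643, 0.1242, 0.2496]
ee_rot: [3.141, 0.001, -3.132]
wrist_force: [-0.1, -0.1, -0.2]
width: 0.0467
finger_force: 0.0
12.65 [0.46432542 0.12422775 0.24959773]
w ([372.9, 196.1], [365, 186, 18, 21, 292])
w ([124.8, 357.0], [117, 337, 17, 36, 380])
s ([335.5, 165.7], [333, 162, 6, 9, 40])
s ([291.2, 254.4], [283, 247, 18, 17, 241])
s ([312.2, 309.8], [296, 294, 33, 33, 830])
```

View pics/v5.png

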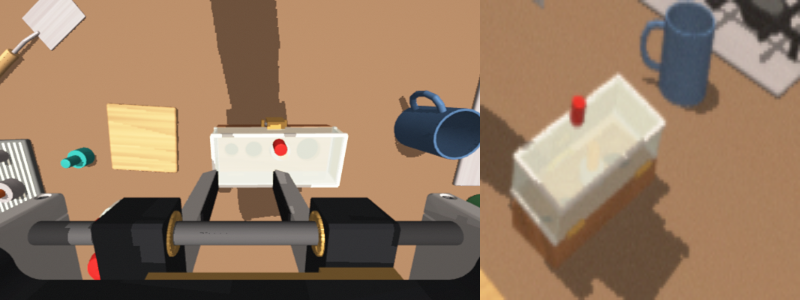

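The lid has dropped over the case. The knob is at wrist (373,196) and scene (336,166), so I triangulate it from those two.

Run:
```python
from h import *
c=viewer.calibration('wrist')
o1,d1=ray('wrist',372.9,196.1,c); o2,d2=ray('scene',335.5,165.7)
A=np.stack([d1,-d2],1); s=np.linalg.lstsq(A,o2-o1,rcond=None)[0]
p,q=o1+s[0]*d1,o2+s[1]*d2; print(p,q,np.linalg.norm(p-q))
print(onz('wrist',372.9,196.1,.1035,c))
# expected at lid .14 / shut, case centre (.490,.175)
for th in (0,.14): print(.534-.076*np.cos(th)+.059*np.sin(th), .034+.076*np.sin(th)+.059*np.cos(th))
```

```text
[0.46938949 0.17742673 0.10396174] [0.46867699 0.17647273 0.10364138] 0.0012330446272120156
[0.46949647 0.17750189 0.1035    ]
0.458 0.093
0.4669766280518496 0.10302802048950756
```

Knob found at (.469,.177,.104), and the lid is at about 0.14 as expected. Now I press on the knob with shut fingers.

```bash
python3 -m handwheel '[[0,0.08,0,0,0,0],[0,0.18,0,0,0,0],[0,0.264,0,0,0,0],[0,0.264,0.1,0,0,0],[0,0.264,0.25,0,0,0],[0,0.264,0.4,0,0,0],[0,0.264,0.55,0,0,0],[0,0.264,0.62,0,0,0],[0,0.264,0.62,0,0,0],[0,0.264,0.62,0,0,0]]' 1
python3 -m handwheel '[[0,0,0.02,0,0,0],[0,0,0.03,0,0,0],[0,0,0.04,0,0,0],[0,0,0.05,0,0,0],[0,0,0.05,0,0,0]]'
```

```text
time: 13.58
tool_pos: [0.4641, 0.1768, 0.1244]
ee_rot: [-3.141, -0.002, -3.133]
wrist_force: [-0.0, -0.2, 0.8]
width: 0.0006
finger_force: 0.0
time: 14.0
tool_pos: [0.465, 0.1772, 0.1173]
ee_rot: [3.141, 0.003, -3.133]
wrist_force: [0.0, -0.8, 4.0]
width: 0.0002
finger_force: 1.7
```

```bash
python3 -m handwheel '[[0,0,0.01,0,0,0],[0,0,0.02,0,0,0],[0,0,0.02,0,0,0]]'
python3 -m handwheel '[[0,0,0.01,0,0,0],[0,0,0.02,0,0,0],[0,0,0.02,0,0,0]]'
```

```text
time: 14.25
tool_pos: [0.4651, 0.1772, 0.1167]
ee_rot: [3.141, 0.005, -3.132]
wrist_force: [-6.0, -2.0, 17.3]
width: 0.0005
finger_force: 8.6
time: 14.5
tool_pos: [0.4644, 0.1773, 0.1156]
ee_rot: [3.14, 0.004, -3.132]
wrist_force: [-12.9, -3.0, 29.6]
width: 0.0006
finger_force: 15.0
```

30 N with a large sideways share: friction is holding the knob back from its arc. I'll ease toward −x, following the arc, and check the state.

```bash
python3 -m handwheel '[[0.01,0,-0.01,0,0,0],[0.02,0,-0.01,0,0,0],[0.03,0,-0.01,0,0,0],[0.04,0,-0.01,0,0,0],[0.04,0,-0.01,0,0,0]]'
python3 - <<'E'
from h import *
s=viewer.snapshot('scene'); w=viewer.snapshot('wrist')
for b in blobs(s,(0,180,90),(4,255,255),10): print('s',b)
cv2.imwrite('pics/v6.png',np.hstack([cv2.resize(w[120:320,200:480],(420,300)),cv2.resize(s[110:230,290:430],(350,300))])[:,:,::-1])
E
```

```text
time: 14.92
tool_pos: [0.4578, 0.1772, 0.1118]
ee_rot: [3.14, 0.006, -3.133]
wrist_force: [0.8, 0.4, 2.0]
width: 0.0009
finger_force: 1.3
s ([334.1, 167.7], [332, 165, 5, 7, 30])
s ([291.3, 254.4], [283, 247, 18, 16, 239])
s ([312.2, 309.8], [296, 294, 33, 33, 826])
```

View pics/v6.png

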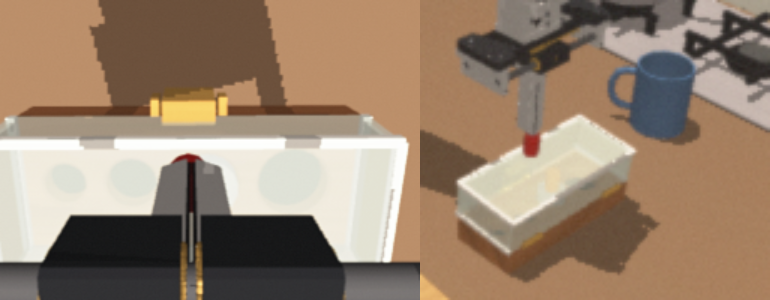

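The lid moved under the finger and the force dropped. Knob at scene (334,168), slightly lower. I keep pressing to see whether it has snapped.

```bash
python3 -m handwheel '[[0.01,0,0.005,0,0,0],[0.015,0,0.01,0,0,0],[0.015,0,0.01,0,0,0],[0.015,0,0.01,0,0,0]]'
python3 -m handwheel '[[0.01,0,0.01,0,0,0],[0.01,0,0.015,0,0,0],[0.01,0,0.015,0,0,0],[0.01,0,0.015,0,0,0]]'
```

```text
time: 15.35
tool_pos: [0.4524, 0.1767, 0.1066]
ee_rot: [-3.141, -0.002, -3.133]
wrist_force: [0.2, 0.1, -0.4]
width: 0.0005
finger_force: 0.0
time: 15.68
tool_pos: [0.4522, 0.1768, 0.1062]
ee_rot: [3.141, 0.003, -3.133]
wrist_force: [-0.1, -0.8, 5.9]
width: 0.0003
finger_force: 3.0
```

```bash
python3 -m handwheel '[[-0.02,0,0.005,0,0,0],[-0.02,0,0.012,0,0,0],[-0.02,0,0.012,0,0,0]]'
python3 -m handwheel '[[0,0,-0.1,0,0,0],[0,0,-0.3,0,0,0],[0,0,-0.5,0,0,0],[0,0,-0.7,0,0,0],[0,0,-0.7,0,0,0],[0,0,-0.7,0,0,0]]' 0.1
python3 - <<'E'
from h import *
o=robot.get_obs(); print(o['time'],o['tool_pos'],o['width'])
c=viewer.calibration('wrist'); w=viewer.snapshot('wrist'); s=viewer.snapshot('scene')
a=[b[0] for b in blobs(w,(0,180,90),(4,255,255),30)]; e=[b[0] for b in blobs(s,(0,180,90),(4,255,255),10)]; print(a,e)
a=min(a,key=lambda p:abs(p[0]-320)+abs(p[1]-200)); e=min(e,key=lambda p:p[1])
o1,d1=ray('wrist',*a,c); o2,d2=ray('scene',*e)
k=np.linalg.lstsq(np.stack([d1,-d2],1),o2-o1,rcond=None)[0]; print(o1+k[0]*d1,o2+k[1]*d2,onz('wrist',*a,.093,c))
E
```

```text
time: 15.93
tool_pos: [0.4525, 0.1769, 0.1059]
ee_rot: [-3.141, -0.005, -3.132]
wrist_force: [-13.0, -2.2, 21.3]
width: 0.0008
finger_force: 10.6
time: 16.43
tool_pos: [0.4564, 0.1773, 0.2451]
ee_rot: [3.14, 0.006, -3.133]
wrist_force: [0.1, 0.1, 0.2]
width: 0.0374
finger_force: 0.0
16.4333 [0.45639585 0.17728225 0.24512291] 0.03736311852609016
[[325.6, 193.0], [118.3, 352.6]] [[333.0, 167.5], [291.3, 254.5], [312.2, 309.8]]
[0.46010532 0.17714287 0.09245317] [0.45927393 0.17618725 0.09226402] [0.45998058 0.17714316 0.093     ]
```

The lid is shut with the knob at (.460,.177,.0925). Next I grip the knob and tug along its arc.

```bash
python3 -m handwheel '[[-0.018,0,0.15,0,0,0],[-0.018,0,0.35,0,0,0],[-0.018,0,0.55,0,0,0],[-0.018,0,0.7,0,0,0],[-0.018,0,0.76,0,0,0],[-0.018,0,0.79,0,0,0],[-0.018,0,0.79,0,0,0],[-0.018,0,0.79,0,0,0]]'
python3 -m handwheel '[[0,0,0,0,0,0],[0,0,0,0,0,0],[0,0,0,0,0,0],[0,0,0,0,0,0],[0,0,0,0,0,0],[0,0,0,0,0,0]]' 1
```

```text
time: 17.2
tool_pos: [0.4591, 0.177, 0.0845]
ee_rot: [3.141, 0.001, -3.133]
wrist_force: [-0.3, -0.6, -0.3]
width: 0.0421
finger_force: 0.0
time: 17.7
tool_pos: [0.4594, 0.176, 0.0849]
ee_rot: [-3.14, 0.002, -3.133]
wrist_force: [0.5, -5.2, 3.1]
width: 0.0189
finger_force: 30.0
```

```bash
python3 -m handwheel '[[-0.003,0,-0.004,0,0,0],[-0.006,0,-0.008,0,0,0],[-0.006,0,-0.008,0,0,0]]'
python3 -m handwheel '[[-0.002,0,-0.002,0,0,0],[-0.002,0,-0.003,0,0,0],[-0.002,0,-0.003,0,0,0]]'
```

```text
time: 17.95
tool_pos: [0.4594, 0.176, 0.0851]
ee_rot: [-3.14, -0.002, -3.133]
wrist_force: [-0.6, -5.6, 0.1]
width: 0.0192
finger_force: 30.0
time: 18.2
tool_pos: [0.4596, 0.176, 0.0853]
ee_rot: [-3.14, -0.002, -3.133]
wrist_force: [0.8, -6.3, -1.9]
width: 0.0195
finger_force: 30.0
```

```bash
python3 -m handwheel '[[-0.002,-0.003,-0.003,0,0,0],[-0.003,-0.005,-0.004,0,0,0],[-0.003,-0.005,-0.004,0,0,0]]'
python3 -m handwheel '[[-0.002,0,-0.003,0,0,0],[-0.003,0,-0.004,0,0,0],[-0.003,0,-0.004,0,0,0]]'
```

```text
time: 18.45
tool_pos: [0.4604, 0.176, 0.0862]
ee_rot: [3.141, -0.002, -3.133]
wrist_force: [0.8, -2.3, -3.5]
width: 0.0194
finger_force: 30.0
time: 18.7
tool_pos: [0.4606, 0.176, 0.0866]
ee_rot: [-3.142, -0.003, -3.133]
wrist_force: [0.8, -2.6, -7.6]
width: 0.0197
finger_force: 30.0
```

About 5.5 N along the arc after ~2 mm of play, and it holds. One brief hold to confirm, then I relax, release and retreat.

```bash
python3 -m handwheel '[[0,0,0,0,0,0],[0,0,0,0,0,0],[0,0,0,0,0,0],[0,0,0,0,0,0]]'
python3 -m handwheel '[[0.004,0,0.005,0,0,0],[0.008,0,0.01,0,0,0],[0.012,0,0.016,0,0,0],[0.012,0,0.018,0,0,0]]'
python3 -m handwheel '[[0,0,0,0,0,0],[0,0,0,0,0,0],[0,0,0,0,0,0],[0,0,0,0,0,0]]' 0.1
python3 -m handwheel '[[0,0,-0.1,0,0,0],[0,0,-0.3,0,0,0],[0,0,-0.5,0,0,0],[0,0,-0.7,0,0,0],[0,0,-0.8,0,0,0],[0,0,-0.8,0,0,0],[0,0,-0.8,0,0,0]]'
python3 - <<'E'
from h import *
c=viewer.calibration('wrist'); w=viewer.snapshot('wrist'); s=viewer.snapshot('scene')
a=[b[0] for b in blobs(w,(0,180,90),(4,255,255),30)]; e=[b[0] for b in blobs(s,(0,180,90),(4,255,255),10)]
a=min(a,key=lambda p:abs(p[0]-320)+abs(p[1]-200)); e=min(e,key=lambda p:p[1])
o1,d1=ray('wrist',*a,c); o2,d2=ray('scene',*e)
k=np.linalg.lstsq(np.stack([d1,-d2],1),o2-o1,rcond=None)[0]; print(o1+k[0]*d1,o2+k[1]*d2)
cv2.imwrite('pics/s7.png',s[:,:,::-1])
E
```

```text
time: 19.03
tool_pos: [0.4607, 0.176, 0.0867]
ee_rot: [-3.142, -0.002, -3.132]
wrist_force: [2.0, -2.0, -12.9]
width: 0.0192
finger_force: 30.0
time: 19.37
tool_pos: [0.46, 0.176, 0.0857]
ee_rot: [3.141, 0.003, -3.133]
wrist_force: [-0.9, -3.2, -2.3]
width: 0.0193
finger_force: 30.0
time: 19.7
tool_pos: [0.4598, 0.1767, 0.0855]
ee_rot: [3.14, 0.002, -3.132]
wrist_force: [0.2, -0.8, -0.8]
width: 0.0412
finger_force: 0.0
time: 20.28
tool_pos: [0.4599, 0.1764, 0.2463]
ee_rot: [3.14, 0.004, -3.132]
wrist_force: [-0.8, 0.0, -0.4]
width: 0.0419
finger_force: 0.0
[0.46013514 0.17728272 0.09241122] [0.45922293 0.17624196 0.0922118 ]
```

View pics/s7.png

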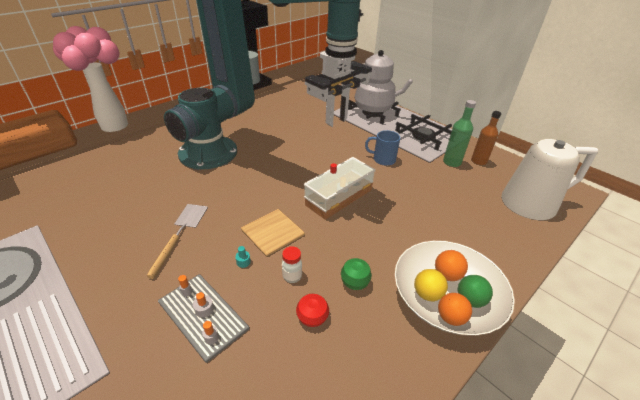

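The lid stayed shut and everything else is in place. The pull crept to about 9 N during the hold, above the 8 N given for a fair tug, so I repeat it more gently.

```bash
python3 -m handwheel '[[0,0,0.15,0,0,0],[0,0,0.35,0,0,0],[0,0,0.55,0,0,0],[0,0,0.7,0,0,0],[0,0,0.76,0,0,0],[0,0,0.8,0,0,0],[0,0,0.8,0,0,0],[0,0,0.8,0,0,0],[0,0,0.8,0,0,0]]'
python3 -m handwheel '[[0,0,0,0,0,0],[0,0,0,0,0,0],[0,0,0,0,0,0],[0,0,0,0,0,0],[0,0,0,0,0,0],[0,0,0,0,0,0],[0,0,0,0,0,0],[0,0,0,0,0,0]]' 1
python3 -m handwheel '[[-0.002,0,-0.003,0,0,0],[-0.004,0,-0.005,0,0,0],[-0.004,0,-0.005,0,0,0],[-0.004,0,-0.005,0,0,0],[-0.004,0,-0.005,0,0,0],[-0.004,0,-0.005,0,0,0]]'
```

```text
time: 21.13
tool_pos: [0.4606, 0.1763, 0.0863]
ee_rot: [3.141, 0.004, -3.133]
wrist_force: [0.3, 0.4, -0.0]
width: 0.0425
finger_force: 0.0
time: 21.8
tool_pos: [0.4595, 0.1759, 0.0849]
ee_rot: [3.141, 0.001, -3.133]
wrist_force: [-0.8, -1.8, 4.2]
width: 0.0193
finger_force: 30.0
time: 22.3
tool_pos: [0.4595, 0.1759, 0.085]
ee_rot: [-3.142, -0.001, -3.133]
wrist_force: [-2.1, -0.5, 1.3]
width: 0.0191
finger_force: 30.0
```

```bash
python3 -m handwheel '[[-0.002,0,-0.003,0,0,0],[-0.004,0,-0.005,0,0,0],[-0.004,0,-0.005,0,0,0],[-0.004,0,-0.005,0,0,0]]'
python3 -m handwheel '[[-0.002,0,-0.003,0,0,0],[-0.004,0,-0.005,0,0,0],[-0.004,0,-0.005,0,0,0],[-0.004,0,-0.005,0,0,0]]'
```

```text
time: 22.63
tool_pos: [0.4602, 0.1759, 0.0858]
ee_rot: [-3.142, -0.001, -3.133]
wrist_force: [-0.7, -0.6, -0.3]
width: 0.0191
finger_force: 30.0
time: 22.97
tool_pos: [0.4608, 0.1759, 0.0865]
ee_rot: [-3.142, -0.002, -3.133]
wrist_force: [-1.6, 0.2, -4.8]
width: 0.0192
finger_force: 30.0
```

```bash
python3 -m handwheel '[[0,0,0,0,0,0],[0,0,0,0,0,0]]'
python3 -m handwheel '[[0.004,0,0.005,0,0,0],[0.008,0,0.01,0,0,0],[0.011,0,0.014,0,0,0],[0.011,0,0.014,0,0,0],[0.011,0,0.014,0,0,0]]'
python3 -m handwheel '[[0,0,0,0,0,0],[0,0,0,0,0,0],[0,0,0,0,0,0],[0,0,0,0,0,0]]' 0.1
python3 -m handwheel '[[0,0,-0.1,0,0,0],[0,0,-0.3,0,0,0],[0,0,-0.5,0,0,0],[0,0,-0.7,0,0,0],[0,0,-0.8,0,0,0],[0,0,-0.8,0,0,0],[0,0,-0.8,0,0,0]]'
python3 - <<'E'
from h import *
c=viewer.calibration('wrist'); w=viewer.snapshot('wrist'); s=viewer.snapshot('scene')
a=[b[0] for b in blobs(w,(0,180,90),(4,255,255),30)]; e=[b[0] for b in blobs(s,(0,180,90),(4,255,255),10)]
a=min(a,key=lambda p:abs(p[0]-320)+abs(p[1]-200)); e=min(e,key=lambda p:p[1])
o1,d1=ray('wrist',*a,c); o2,d2=ray('scene',*e)
k=np.linalg.lstsq(np.stack([d1,-d2],1),o2-o1,rcond=None)[0]; p=o1+k[0]*d1; print(p)
if abs(p[2]-.0925)<.003: print(robot.close_job())
E
```

```text
time: 23.13
tool_pos: [0.4608, 0.1759, 0.0866]
ee_rot: [-3.141, -0.002, -3.133]
wrist_force: [-2.3, 0.8, -5.8]
width: 0.0193
finger_force: 30.0
time: 23.55
tool_pos: [0.4598, 0.1759, 0.0852]
ee_rot: [3.141, 0.002, -3.133]
wrist_force: [-2.2, -0.6, 0.0]
width: 0.0193
finger_force: 30.0
time: 23.88
tool_pos: [0.46, 0.176, 0.0849]
ee_rot: [3.141, 0.002, -3.133]
wrist_force: [0.4, -0.3, -0.1]
width: 0.0406
finger_force: 0.0
time: 24.47
tool_pos: [0.4603, 0.1761, 0.2461]
ee_rot: [3.141, 0.004, -3.133]
wrist_force: [-0.1, 0.9, -0.4]
width: 0.0421
finger_force: 0.0
[0.4601017  0.17715267 0.0924787 ]
the job is handed in; nothing more can be done
None
```

The job is handed in: the 36 mm cutter is fully home in its well and the lid is shut; the catch held both tugs (the first crept to about 9 N, over the 8 N mark; the repeat stayed near 6 N), and the mat cutters and bystanders look undisturbed.

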